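# Click the lid of the insect box shut all round

## Robot

A 6-joint arm with a two-finger parallel gripper is mounted at the origin on a cart in front of the work surface, level with it; the furniture and walls round the work are solid. World frame = base frame: x ahead of the robot, y to its left, z up, the work surface at z = 0. Lengths are in m, angles in rad, forces in N, time in s.
With the tool pointing down it reaches from about 0.375 to 0.9 m from the base axis. Payload 3.1 kg.
Tool frame: the origin (TCP) lies midway between the tips of the shut fingers; the grasp point (between the pads) lies 19 mm behind it (manip.grasp_offset is the distance from the TCP to the grasp point, in m); z points along the fingers, y is the line along which they close (so a half turn about z gives the same grasp; the last joint's range is limited). The gripper opens to 85 mm and grips with 20 to 120 N. Pads are 22 mm wide; open, the fingers measure 114 mm over their backs; the gripper's body (76 mm by 85 mm) begins 54 mm behind the grasp point. The pads swing forward as they close: fully open they stand 13 mm farther back than shut.
Start: joints at [-1.421, 0.527, 1.433, -0, 1.181, -0.178], TCP at [0.201, -0.592, 0.231] pointing down, gripper open.
Joint ranges: [-3.08, 3.08], [-0.75, 2.2], [0.22, 2.44], [-1.43, 4.57], [0, 2.65], [-2.85, 2.85]. Speed limits (rad/s): [2.79, 2.79, 3.14, 3.14, 3.14, 3.14].

## Interface

Orientations are given as a unit quaternion [x, y, z, w].
In Python, from station import sensors, cams, order, manip gives the robot as it stands.
- The arm moves only by the tool move_arm, never from a script. Its argument "targets" is a list of rows, each an object of numbers: "dx", "dy", "dz": the shift along the world's x, y, z normalised to -1 to 1, where 1 is 25 mm; "rx", "ry", "rz": the turn, a rotation vector about the world's x, y, z normalised to -1 to 1, where 1 is 30 degrees. A call has exactly 10 rows; each row shifts and turns the commanded pose from where the row before left it; what a row does not reach is not made up. A row lasts 1/8 s, in which the tool goes at most 62.5 mm and 10.7 degrees, less where a joint would pass 70% of its speed; a pose out of reach is approached as far as the arm can. A call with a number of a shift or a turn outside -1 to 1 is refused whole. A call with a gripper value outside its range is refused whole. "claw" is the opening in per cent of the stroke, from 0 (shut) to 100 (fully open), set as the call begins (left out, the last holds). The fingers move at their own pace and stop on an object; "newtons" is the grip in N (left out, the last holds). Time passes only in rows, so rows that do not move let the fingers close, or fill a call up. It gives the time, the measured TCP pose, the force, the opening and the grip force at its end, in the units of the state.
- sensors.sense(): the state, without advancing time (a new reading comes with each control period).
- cams.snapshot(name): name is "scene" or "side" or "wrist"; returns the picture (480x640x3 uint8, red, green, blue); there is no depth.
- cams.camera_model(name): a dict with "fx", "fy", "cx", "cy" (pixels), "distortion" ([k1, k2, p1, p2, k3] as OpenCV has them; the pictures are not rectified), "extrinsics" (4x4, takes a point from world to camera coordinates). Camera axes: x right, y down, z forward; pixel columns grow to the right and rows downward; lengths in m; the calibration is good to about 2 mm. A picture is of the moment at which its call begins: read the wrist's pose just before it. camera_model takes no time and is no camera call; for the wrist camera it gives the pose at the moment of the call.
- order.sign_off(): hands the job in; it is judged then, once.
The state is a dict: "t": time; "q": joint angles; "qd": joint speeds; "tau": joint torques, N m; "tcp_pos": TCP position; "tool_rot": TCP orientation; "force": force on the tool from outside, world axes, zero at the start; "ft_torque": the same for the moment, N m; "finger_gap": opening from 0.0 (shut) to 1.0 (fully open); "gripper_force": force on a finger pad.
Only numpy, scipy, OpenCV 4.12 (cv2) and the standard library are available. Lean on these libraries where they do the work, as an engineer would, in place of code of your own. Each camera call takes 0.05 s, during which the arm holds its last target. There are 200 camera calls.

## Task

The glazed lid has only been laid on the insect box: the four hinged sections of its rim still stand proud. Press each section down with the fingertips, near its outer edge, until all four have clicked shut and stay flush with the lid's frame, so that the box is tight against pests. Only press: keep off the glass, do not lift, tip or shove the box or its lid, and leave the things round it where they are.

Things in the scene. Friction and masses are not known exactly. Their poses are not given: they have to be found in the camera images.
- box: Clear plastic insect storage box with a cork floor and pinned beetles: outside 120 mm (its x) by 170 mm (its y), walls 42 mm tall and 3 mm thick. About 0.6 to 1 kg, loose on the worktop. Origin: centre of its underside; z up; its long side lies across in front of the robot, turned by up to 0.6 rad from the world axes.
- lid: White lid with a glass pane, lying on the box rim (z 42 mm): 130 (its x) x 180 mm (its y) over all, axes as the box's. Origin: middle, at rim height = underside of its 4 mm thick frame. Fixed rounded corners, located in the box with 0.3 mm play; between them the rim is cut into four hinged sections, one a side, each 25 mm from hinge groove to outer edge. 0.3 kg.
- pane: The lid's glass pane, 63 x 113 mm, at the middle of the lid; its top lies 2 mm below the top of the lid's frame. A 9 mm wide strip of frame parts it from the hinge grooves of the rim sections. Origin: that of the lid.
- tab_far (a joint): Hinge angle (rad) of the lid's rim section on the far long side (box +x), 90 mm long. 0: clicked shut, flush. Starts open at 0.3 to 0.42, outer edge 8 to 10 mm proud, held up by a weak spring. Pressed near its outer edge it meets a snap rib at about 0.3, takes about 7 to 14 N to pass it, stops on the box rim at 0 and stays shut (below 0.07); pressed too little it springs up.
- tab_far_top (a point): Point to press on that section: middle of its length, top face, 6 mm inside its outer edge, 19 mm outward (lid +x) of its hinge line, above the box wall. Moves with it: 4 mm above the lid's origin when shut, 10 to 12 mm when open. Its x axis points outward (tilted up while open), its y along the section.
- tab_left (a joint): Hinge angle (rad) of the lid's rim section on the left short side (box +y), 60 mm long. 0: clicked shut, flush. Starts open at 0.3 to 0.42, outer edge 8 to 10 mm proud, held up by a weak spring. Pressed near its outer edge it meets a snap rib at about 0.3, takes about 7 to 14 N to pass it, stops on the box rim at 0 and stays shut (below 0.07); pressed too little it springs up.
- tab_left_top (a point): Point to press on that section: middle of its length, top face, 6 mm inside its outer edge, 19 mm outward (lid +y) of its hinge line, above the box wall. Moves with it: 4 mm above the lid's origin when shut, 10 to 12 mm when open. Its x axis points outward (tilted up while open), its y along the section.
- tab_near (a joint): Hinge angle (rad) of the lid's rim section on the near long side (box -x, towards the robot), 90 mm long. 0: clicked shut, flush. Starts open at 0.3 to 0.42, outer edge 8 to 10 mm proud, held up by a weak spring. Pressed near its outer edge it meets a snap rib at about 0.3, takes about 7 to 14 N to pass it, stops on the box rim at 0 and stays shut (below 0.07); pressed too little it springs up.
- tab_near_top (a point): Point to press on that section: middle of its length, top face, 6 mm inside its outer edge, 19 mm outward (lid -x) of its hinge line, above the box wall. Moves with it: 4 mm above the lid's origin when shut, 10 to 12 mm when open. Its x axis points outward (tilted up while open), its y along the section.
- tab_right (a joint): Hinge angle (rad) of the lid's rim section on the right short side (box -y), 60 mm long. 0: clicked shut, flush. Starts open at 0.3 to 0.42, outer edge 8 to 10 mm proud, held up by a weak spring. Pressed near its outer edge it meets a snap rib at about 0.3, takes about 7 to 14 N to pass it, stops on the box rim at 0 and stays shut (below 0.07); pressed too little it springs up.
- tab_right_top (a point): Point to press on that section: middle of its length, top face, 6 mm inside its outer edge, 19 mm outward (lid -y) of its hinge line, above the box wall. Moves with it: 4 mm above the lid's origin when shut, 10 to 12 mm when open. Its x axis points outward (tilted up while open), its y along the section.
- pin_pot: Bystander: small open white pot with insect pins in it, 46 mm wide, 41 mm tall, standing 20 to 40 mm off the left end of the box. Origin: centre of its underside.
- small_vial: Bystander: small screw-cap glass vial, 27 mm wide, 46 mm tall, standing 20 to 35 mm behind the far side of the box. Origin: centre of its underside.
- white_cap: Bystander: loose white screw cap, 33 mm wide, 13 mm tall, lying 15 to 35 mm off the right end of the box. Origin: centre of its underside.
- steel_tweezers: Bystander: fine steel tweezers, 101 x 14 x 9 mm, lying on the dark mat in front of the box. Origin: centre of its underside.

How it is judged:
At the end, for the whole second after the job is handed in: After release every rim section stays shut (each hinge below 0.08 rad), the lid is seated (frame within 2.5 mm of the box rim, 4 mm sideways), the box stands level on the worktop, box and lid are at rest, and the box and every bystander are within 25 mm of where they were (value of joint each of tab_far, tab_left, tab_near, tab_right below 0.08 rad and z of lid in the frame of box between 0.0395 and 0.0445 m and horizontal distance between lid and box below 0.004 m and height (world z) of box below 0.005 m and angle between box's own z axis and vertical below 0.05 rad and distance of each of box, pin_pot, small_vial, white_cap, steel_tweezers from where it was at the start of the episode below 0.025 m and linear speed of each of box, lid below 0.02 m/s); the robot touches nothing.
It fails at once if the glass pane is pressed (contact force between pane and the fingers above 3 N or contact force between pane and the arm above 3 N).
It fails at once if the box is lifted or tipped (height (world z) of box above 0.012 m or angle between box's own z axis and vertical above 0.12 rad).
It fails at once if the box is shoved along by more than 25 mm (distance of box from where it was at the start of the episode above 0.025 m).
It fails at once if the lid is lifted off the box or pushed off its seat (z of lid in the frame of box above 0.05 m or horizontal distance between lid and box above 0.01 m).
It fails at once if a thing standing by is moved by more than 25 mm (distance of any of pin_pot, small_vial, white_cap, steel_tweezers from where it was at the start of the episode above 0.025 m).
It also fails if it takes over 48 s, if anything falls off the work surface, if the arm or the gripper's body presses on something with over 40 N, if the wrist force passes 120 N, or if a joint passes its speed limit or range.

## Working session

There is one attempt and no reset: what is moved stays moved. The work goes in short steps, Python scripts to look and compute and a tool call to move; the robot and the scene stay as the last step left them, time stands still between calls to the robot, and variables do not carry over. Pictures are saved under pics/ and viewed, at most 10 in all, crops included, and the job is handed in when it is done.

Besides the shell and the picture viewer there is one more tool, called as name(argument=value, ...), one argument or row to a line, values as JSON. move_arm: Moves the arm, as the interface text tells. Scaled input: -1 to 1 covers 25 mm each way for a shift and 30 degrees each way for a turn. Its arguments: {"type":"object","properties":{"targets":{"type":"array"},"claw":{"type":"number"},"newtons":{"type":"number"}},"required":["targets"]}

```bash
mkdir -p pics; ls; python3 - <<'E'
from station import sensors,cams,order,manip
import cv2
for n in ["scene","side"]:
    cv2.imwrite(f"pics/{n}0.png",cams.snapshot(n)[:,:,::-1])
    m=cams.camera_model(n);print(n,m)
s=sensors.sense();print(s)
E
```

```text
pics
scene {'fx': 571.4969441576292, 'fy': 571.4969441576292, 'cx': 325.5543464958796, 'cy': 235.26162479117687, 'distortion': array([-0.09515277,  0.        ,  0.        ,  0.        ,  0.        ]), 'extrinsics': array([[-0.71904373, -0.69486508,  0.01177453,  0.31004595],
       [-0.3944231 ,  0.39408077, -0.830139  ,  0.2896801 ],
       [ 0.57219448, -0.60155039, -0.55743215,  0.68214696],
       [ 0.        ,  0.        ,  0.        ,  1.        ]])}
side {'fx': 530.427258938537, 'fy': 530.427258938537, 'cx': 312.2944686023267, 'cy': 241.46521414946037, 'distortion': array([-0.0393331,  0.       ,  0.       ,  0.       ,  0.       ]), 'extrinsics': array([[ 0.96565087, -0.25980478,  0.00445704, -0.51071193],
       [-0.13005195, -0.49808893, -0.85731786,  0.09971916],
       [ 0.22495528,  0.82729009, -0.51476813,  0.81840198],
       [ 0.        ,  0.        ,  0.        ,  1.        ]])}
{'t': 0.1, 'q': array([-1.42152986e+00,  5.28386809e-01,  1.43375691e+00, -1.32360827e-05,
        1.18137072e+00, -1.78478336e-01]), 'qd': array([-0.00015242, -0.001147  , -0.00385985,  0.00129482, -0.00043167,
        0.00094139]), 'tau': array([-3.17704989e-04, -4.43303883e+01, -1.78587270e+01, -2.88033925e-04,
        3.88397661e-03, -1.31568578e-05]), 'tcp_pos': array([ 0.20113557, -0.59109009,  0.23042858]), 'tool_rot': array([ 9.86602072e-01,  1.63142353e-01,  7.91473893e-06, -9.60877080e-04]), 'force': array([ 0.8049134 , -0.20423952,  0.5494439 ]), 'ft_torque': array([-0.00385027,  0.00704512,  0.00259634]), 'gripper_force': 0.0, 'finger_gap': 0.9988370614275986}
```

View pics/scene0.png

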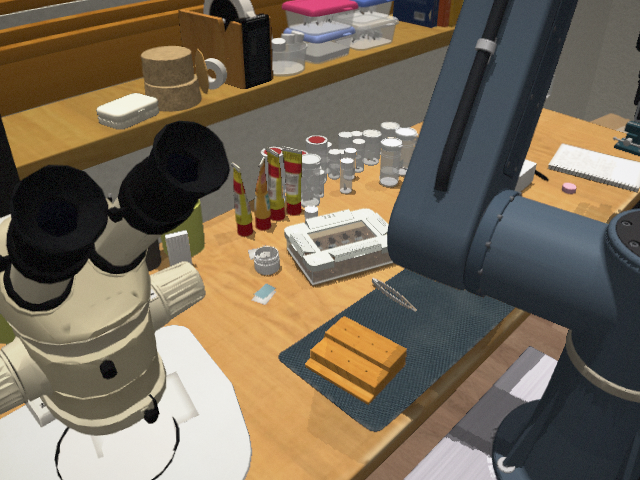

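View pics/side0.png

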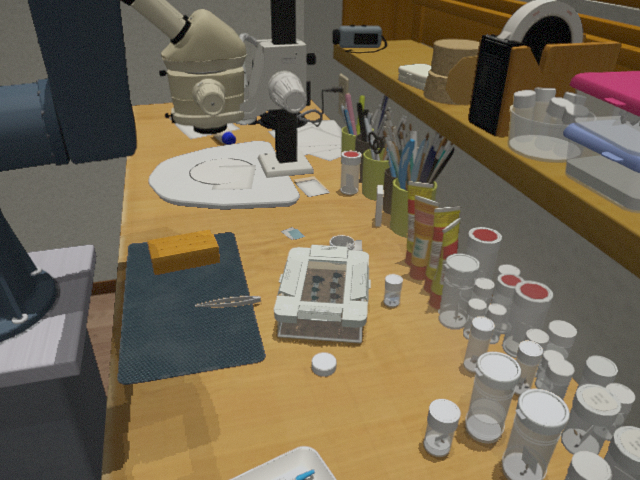

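The scene view shows the box at about (340,245), its right end hidden by the arm. The side view shows it whole: the lid spans about (278..370, 245..335) and the pane is centred near (325,285). Next I'll take a rough position from the side view, for moving the wrist camera above the box.

```bash
cat > h.py <<'E'
import numpy as np, cv2
from scipy.spatial.transform import Rotation as R
def ray(m,uv):
    K=np.array([[m['fx'],0,m['cx']],[0,m['fy'],m['cy']],[0,0,1]])
    p=cv2.undistortPoints(np.array(uv,float).reshape(-1,1,2),K,np.array(m['distortion'])).reshape(-1,2)
    E=m['extrinsics'];Rw=E[:3,:3];o=-Rw.T@E[:3,3]
    return o,np.c_[p,np.ones(len(p))]@Rw
def onz(m,uv,z):
    o,d=ray(m,uv); return o+d*((z-o[2])/d[:,2])[:,None]
def proj(m,P):
    K=np.array([[m['fx'],0,m['cx']],[0,m['fy'],m['cy']],[0,0,1]]);E=m['extrinsics']
    return cv2.projectPoints(np.array(P,float).reshape(-1,1,3),cv2.Rodrigues(E[:3,:3])[0],E[:3,3],K,np.array(m['distortion']))[0].reshape(-1,2)
E
python3 - <<'E'
from station import cams,sensors
from h import *
im=cv2.imread('pics/side0.png')
cv2.imwrite('pics/crop.png',cv2.resize(im[220:360,250:420],None,fx=4,fy=4,interpolation=cv2.INTER_CUBIC))
m=cams.camera_model('side')
print(onz(m,[[325,287]],.044))
w=cams.camera_model('wrist');E=w['extrinsics'];s=sensors.sense()
T=R.from_quat(s['tool_rot']).as_matrix()
o=-E[:3,:3].T@E[:3,3]
print('cam in tool',T.T@(o-s['tcp_pos']),'axes in tool\n',T.T@E[:3,:3].T, w['fx'],w['cx'],w['cy'],w['distortion'])
print(T)
E
```

```text
[[ 0.50933101 -0.14480759  0.044     ]]
cam in tool [ 0.06900787  0.00068649 -0.14259223] axes in tool
 [[-1.29374706e-03 -9.61279594e-01 -2.75571893e-01]
 [ 9.99999039e-01 -1.38121990e-03  1.23353259e-04]
 [-4.99202353e-04 -2.75571468e-01  9.61280457e-01]] 399.2756478125809 326.9085436283251 249.9683973524426 [-0.08425683  0.          0.          0.          0.        ]
[[ 9.46769145e-01  3.21913183e-01 -2.97902100e-04]
 [ 3.21913152e-01 -9.46767299e-01  1.89858909e-03]
 [ 3.29136891e-04 -1.89342418e-03 -9.99998153e-01]]
```

View pics/crop.png

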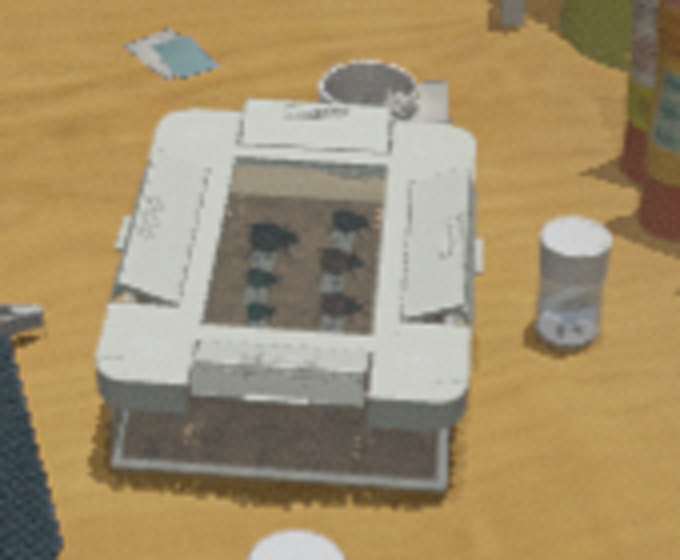

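The crop shows the lid frame clearly: pane corners at crop px (232,158), (388,162), (374,338), (202,322), vial right of it, cap below, pot above. The rays put the pane centre near (0.51,-0.145), which is plausible. I'll move the wrist camera over it with the fingers shut.

move_arm(
  targets=[
    {"dx": 0.57,"dy": 1},
    {"dx": 0.57,"dy": 1},
    {"dx": 0.57,"dy": 1},
    {"dx": 0.57,"dy": 1},
    {"dx": 0.57,"dy": 1},
    {"dx": 0.57,"dy": 1},
    {"dx": 0.57,"dy": 1},
    {"dx": 0.57,"dy": 1},
    {"dx": 0.57,"dy": 1},
    {"dx": 0.57,"dy": 1},
  ],
  claw=0,
)

```text
schema error: expected keys dx, dy, dz, rx, ry, rz
```

move_arm(
  targets=[
    {"dx": 0.57,"dy": 1},
    {"dx": 0.57,"dy": 1},
    {"dx": 0.57,"dy": 1},
    {"dx": 0.57,"dy": 1},
    {"dx": 0.57,"dy": 1},
    {"dx": 0.57,"dy": 1},
    {"dx": 0.57,"dy": 1},
    {"dx": 0},
    {"dx": 0},
    {"dx": 0},
  ],
)

```text
schema error: expected keys dx, dy, dz, rx, ry, rz
```

```bash
python3 - <<'E'
from station import cams,sensors
from h import *
import pickle
s=sensors.sense();m=cams.camera_model('wrist');im=cams.snapshot('wrist')[:,:,::-1].copy()
pickle.dump((s,m),open('w1.pkl','wb'));cv2.imwrite('pics/w1.png',im)
print(s['t'],s['tcp_pos'],s['force'],s['finger_gap'],s['tool_rot'])
g=cv2.cvtColor(im,cv2.COLOR_BGR2HSV)
k=((g[:,:,1]<40)&(g[:,:,2]>150)).astype(np.uint8)
ms=cams.camera_model('side')
c=np.array([[232,158],[388,162],[374,338],[202,322]])/4+[250,220]
P=onz(ms,c,.045);print(P,P.mean(0),np.linalg.norm(np.roll(P,-1,0)-P,axis=1))
E
```

```text
0.1 [ 0.20113557 -0.59109009  0.23042858] [ 0.8049134  -0.20423952  0.5494439 ] 0.9988370614275986 [ 9.86602072e-01  1.63142353e-01  7.91473893e-06 -9.60877080e-04]
[[ 0.50350378 -0.06695474  0.045     ]
 [ 0.56330322 -0.08566232  0.045     ]
 [ 0.52252772 -0.19341133  0.045     ]
 [ 0.46572971 -0.16883418  0.045     ]] [ 0.51376611 -0.12871564  0.045     ] [0.06265737 0.1152063  0.06188741 0.1086568 ]
```

View pics/w1.png

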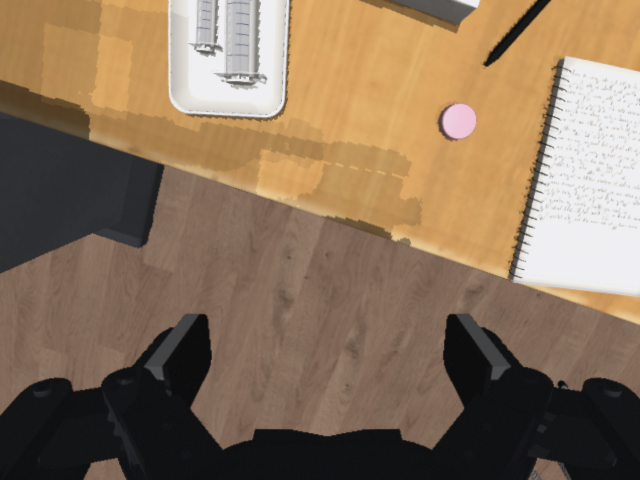

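The wrong-schema moves were refused, so this picture only shows the start pose, with the bench edge and open fingers. The side view gives the lid centre at (0.514,-0.129), yaw about -20°, and a pane of 62x112 mm, which matches the given size.

move_arm(
  targets=[
    {"dx": 0.49,"dy": 0.97,"dz": 0,"rx": 0,"ry": 0,"rz": 0},
    {"dx": 0.49,"dy": 0.97,"dz": 0,"rx": 0,"ry": 0,"rz": 0},
    {"dx": 0.49,"dy": 0.97,"dz": 0,"rx": 0,"ry": 0,"rz": 0},
    {"dx": 0.49,"dy": 0.97,"dz": 0,"rx": 0,"ry": 0,"rz": 0},
    {"dx": 0.49,"dy": 0.97,"dz": 0,"rx": 0,"ry": 0,"rz": -0.16},
    {"dx": 0.49,"dy": 0.97,"dz": 0,"rx": 0,"ry": 0,"rz": -0.16},
    {"dx": 0.49,"dy": 0.97,"dz": 0,"rx": 0,"ry": 0,"rz": -0.16},
    {"dx": 0.49,"dy": 0.97,"dz": 0,"rx": 0,"ry": 0,"rz": -0.16},
    {"dx": 0.49,"dy": 0.97,"dz": 0,"rx": 0,"ry": 0,"rz": -0.16},
    {"dx": 0.49,"dy": 0.97,"dz": 0,"rx": 0,"ry": 0,"rz": -0.16},
  ],
  claw=0,
)

```text
t: 1.4
tcp_pos: [0.324, -0.3482, 0.2312]
tool_rot: [0.996, -0.089, -0.0, -0.0]
force: [0.5, -0.2, 0.3]
finger_gap: -0.002
gripper_force: 0.0
```

move_arm(
  targets=[
    {"dx": 0.61,"dy": 1,"dz": 0,"rx": 0,"ry": 0,"rz": -0.17},
    {"dx": 0.61,"dy": 1,"dz": 0,"rx": 0,"ry": 0,"rz": -0.17},
    {"dx": 0.61,"dy": 1,"dz": 0,"rx": 0,"ry": 0,"rz": 0},
    {"dx": 0.61,"dy": 1,"dz": 0,"rx": 0,"ry": 0,"rz": 0},
    {"dx": 0.61,"dy": 1,"dz": 0,"rx": 0,"ry": 0,"rz": 0},
    {"dx": 0.61,"dy": 1,"dz": 0,"rx": 0,"ry": 0,"rz": 0},
    {"dx": 0.61,"dy": 1,"dz": 0,"rx": 0,"ry": 0,"rz": 0},
    {"dx": 0.61,"dy": 1,"dz": 0,"rx": 0,"ry": 0,"rz": 0},
    {"dx": 0,"dy": 1,"dz": 0,"rx": 0,"ry": 0,"rz": 0},
    {"dx": 0,"dy": 0.7,"dz": 0,"rx": 0,"ry": 0,"rz": 0},
  ],
)

```text
t: 2.65
tcp_pos: [0.4455, -0.1055, 0.2311]
tool_rot: [0.985, -0.175, -0.0, -0.0]
force: [0.9, 1.3, 0.6]
finger_gap: -0.003
gripper_force: 0.0
```

```bash
python3 - <<'E'
from station import cams,sensors
from h import *
import pickle
cams.snapshot('wrist');cams.snapshot('wrist');cams.snapshot('wrist')
s=sensors.sense();m=cams.camera_model('wrist');im=cams.snapshot('wrist')[:,:,::-1].copy()
pickle.dump((s,m),open('w2.pkl','wb'));cv2.imwrite('pics/w2.png',im)
print(s['t'],s['tcp_pos'],s['force'],s['finger_gap'],R.from_quat(s['tool_rot']).as_matrix()[:,0])
E
```

```text
2.8 [ 0.44554346 -0.10626372  0.23130042] [-0.24182327 -0.4006413  -0.09043357] -0.0008081970617989597 [ 9.38890404e-01 -3.44216214e-01 -8.53366803e-05]
```

View pics/w2.png

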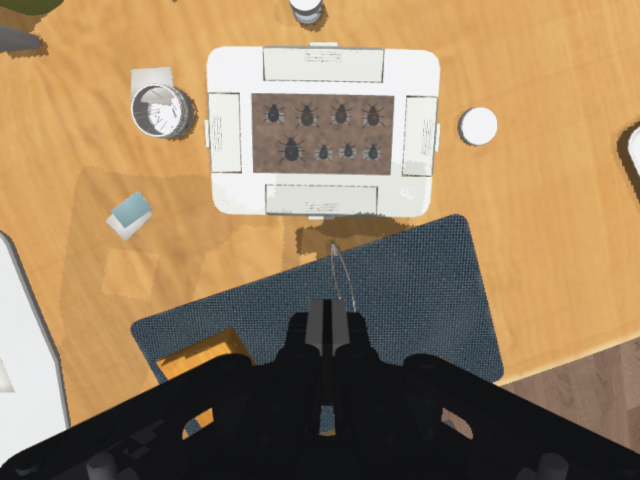

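The wrist view shows the whole lid: frame about (207..440, 47..217), pane (252..394, 94..174), all four sections raised. The pot is at (160,110), the cap at (479,126), the vial at (307,8) and the tweezers near (343,275). Next I'll fit the pane and compute the four press points.

```bash
python3 - <<'E'
from h import *
import pickle
s,m=pickle.load(open('w2.pkl','rb'));im=cv2.imread('pics/w2.png')
g=cv2.cvtColor(im,cv2.COLOR_BGR2HSV)
w=((g[:,:,1]<45)&(g[:,:,2]>165)).astype(np.uint8)
w[:, :195]=0; w[:,450:]=0; w[230:]=0; w[:40]=0
cs,_=cv2.findContours(w,cv2.RETR_EXTERNAL,cv2.CHAIN_APPROX_NONE)
c=max(cs,key=cv2.contourArea)
d=np.zeros_like(w);d[85:182,243:404]=1-w[85:182,243:404]
ds,_=cv2.findContours(d,cv2.RETR_EXTERNAL,cv2.CHAIN_APPROX_NONE);p=max(ds,key=cv2.contourArea)
for n,q,z in(('frame',c,.046),('pane',p,.046)):
    P=onz(m,q.reshape(-1,2),z)[:,:2]
    r=cv2.minAreaRect((P*1000).astype(np.float32));b=cv2.boxPoints(r)
    print(n,cv2.boundingRect(q),r)
ctr=np.array(r[0])/1000
b=cv2.boxPoints(r); e=b[1]-b[0]; f=b[2]-b[1]; L=e if np.linalg.norm(e)>np.linalg.norm(f) else f
L/=np.linalg.norm(L); L*=np.sign(L[1]); ay=L; ax=np.array([L[1],-L[0]])
print('ctr',ctr,'yaw',np.arctan2(ax[1],ax[0]))
for n,o in(('far',ax*.059),('left',ay*.084),('near',-ax*.059),('right',-ay*.084)): print(n,ctr+o, 'delta mm',(ctr+o-s['tcp_pos'][:2])*1000)
E
```

```text
frame (205, 46, 235, 171) ((513.5492553710938, -128.42538452148438), (187.1012420654297, 130.6608428955078), 68.83366394042969)
pane (252, 93, 142, 82) ((513.3707275390625, -128.4168243408203), (111.65412902832031, 61.49947738647461), 68.68437957763672)
ctr [ 0.51337073 -0.12841682] yaw -0.3720277
far [ 0.56833467 -0.14986363] delta mm [122.79120221 -43.59990338]
left [ 0.54390516 -0.05016309] delta mm [98.36169652 56.10063879]
near [ 0.45840679 -0.10697002] delta mm [12.86332442 -0.70629621]
right [ 0.48283629 -0.20667056] delta mm [  37.29283011 -100.40683838]
```

The pane measures 61.5x111.7 mm, the frame 130.7 mm wide, and the centre agrees with the side view to 1 mm. First the near section: move above it, then press slowly.

move_arm(
  targets=[
    {"dx": 0.26,"dy": 0,"dz": -0.8,"rx": 0,"ry": 0,"rz": 0},
    {"dx": 0.26,"dy": 0,"dz": -0.8,"rx": 0,"ry": 0,"rz": 0},
    {"dx": 0,"dy": 0,"dz": -0.8,"rx": 0,"ry": 0,"rz": 0},
    {"dx": 0,"dy": 0,"dz": -0.8,"rx": 0,"ry": 0,"rz": 0},
    {"dx": 0,"dy": 0,"dz": -0.8,"rx": 0,"ry": 0,"rz": 0},
    {"dx": 0,"dy": 0,"dz": -0.8,"rx": 0,"ry": 0,"rz": 0},
    {"dx": 0,"dy": 0,"dz": -0.8,"rx": 0,"ry": 0,"rz": 0},
    {"dx": 0,"dy": 0,"dz": -0.8,"rx": 0,"ry": 0,"rz": 0},
    {"dx": 0,"dy": 0,"dz": -0.2,"rx": 0,"ry": 0,"rz": 0},
    {"dx": 0,"dy": 0,"dz": 0,"rx": 0,"ry": 0,"rz": 0},
  ],
)

```text
t: 4.1
tcp_pos: [0.4589, -0.1074, 0.0662]
tool_rot: [0.984, -0.176, -0.0, 0.0]
force: [0.7, 0.1, 0.1]
finger_gap: -0.004
gripper_force: 0.0
```

move_arm(
  targets=[
    {"dx": 0,"dy": 0,"dz": -0.08,"rx": 0,"ry": 0,"rz": 0},
    {"dx": 0,"dy": 0,"dz": -0.08,"rx": 0,"ry": 0,"rz": 0},
    {"dx": 0,"dy": 0,"dz": -0.08,"rx": 0,"ry": 0,"rz": 0},
    {"dx": 0,"dy": 0,"dz": -0.08,"rx": 0,"ry": 0,"rz": 0},
    {"dx": 0,"dy": 0,"dz": -0.08,"rx": 0,"ry": 0,"rz": 0},
    {"dx": 0,"dy": 0,"dz": -0.08,"rx": 0,"ry": 0,"rz": 0},
    {"dx": 0,"dy": 0,"dz": -0.08,"rx": 0,"ry": 0,"rz": 0},
    {"dx": 0,"dy": 0,"dz": -0.08,"rx": 0,"ry": 0,"rz": 0},
    {"dx": 0,"dy": 0,"dz": -0.08,"rx": 0,"ry": 0,"rz": 0},
    {"dx": 0,"dy": 0,"dz": 0,"rx": 0,"ry": 0,"rz": 0},
  ],
)

```text
t: 5.35
tcp_pos: [0.4593, -0.107, 0.0481]
tool_rot: [0.984, -0.176, 0.001, 0.0]
force: [-0.3, 0.5, -1.1]
finger_gap: 0.0
gripper_force: 0.0
```

move_arm(
  targets=[
    {"dx": 0,"dy": 0,"dz": -0.04,"rx": 0,"ry": 0,"rz": 0},
    {"dx": 0,"dy": 0,"dz": -0.04,"rx": 0,"ry": 0,"rz": 0},
    {"dx": 0,"dy": 0,"dz": -0.04,"rx": 0,"ry": 0,"rz": 0},
    {"dx": 0,"dy": 0,"dz": 0,"rx": 0,"ry": 0,"rz": 0},
    {"dx": 0,"dy": 0,"dz": 0,"rx": 0,"ry": 0,"rz": 0},
    {"dx": 0,"dy": 0,"dz": 0,"rx": 0,"ry": 0,"rz": 0},
    {"dx": 0,"dy": 0,"dz": 0,"rx": 0,"ry": 0,"rz": 0},
    {"dx": 0,"dy": 0,"dz": 0,"rx": 0,"ry": 0,"rz": 0},
    {"dx": 0,"dy": 0,"dz": 0,"rx": 0,"ry": 0,"rz": 0},
    {"dx": 0,"dy": 0,"dz": 0,"rx": 0,"ry": 0,"rz": 0},
  ],
)

```text
t: 6.6
tcp_pos: [0.4591, -0.1069, 0.046]
tool_rot: [0.984, -0.175, 0.001, 0.0]
force: [-0.5, 0.2, 7.7]
finger_gap: 0.002
gripper_force: 3.7
```

The fingers meet a firm stop at z=46 mm with 7.7 N, which is the flush height. I'll press a little harder, lift off, and go on to the right section.

move_arm(
  targets=[
    {"dx": 0,"dy": 0,"dz": -0.04,"rx": 0,"ry": 0,"rz": 0},
    {"dx": 0,"dy": 0,"dz": -0.04,"rx": 0,"ry": 0,"rz": 0},
    {"dx": 0,"dy": 0,"dz": 0,"rx": 0,"ry": 0,"rz": 0},
    {"dx": 0,"dy": 0,"dz": 0.6,"rx": 0,"ry": 0,"rz": 0},
    {"dx": 0,"dy": 0,"dz": 0.4,"rx": 0,"ry": 0,"rz": 0},
    {"dx": 0.24,"dy": -1,"dz": 0,"rx": 0,"ry": 0,"rz": 0},
    {"dx": 0.24,"dy": -1,"dz": 0,"rx": 0,"ry": 0,"rz": 0},
    {"dx": 0.24,"dy": -1,"dz": 0,"rx": 0,"ry": 0,"rz": 0},
    {"dx": 0.24,"dy": -1,"dz": 0,"rx": 0,"ry": 0,"rz": 0},
    {"dx": 0,"dy": 0,"dz": 0,"rx": 0,"ry": 0,"rz": 0},
  ],
)

```text
t: 7.85
tcp_pos: [0.4838, -0.209, 0.0683]
tool_rot: [0.984, -0.177, 0.001, 0.0]
force: [0.2, 0.8, 0.3]
finger_gap: -0.002
gripper_force: 0.0
```

```bash
python3 - <<'E'
from station import cams,sensors
from h import *
im=cams.snapshot('side')[:,:,::-1]
cv2.imwrite('pics/s1.png',cv2.resize(im[220:360,250:420],None,fx=4,fy=4,interpolation=cv2.INTER_CUBIC))
s=sensors.sense();print(s['tcp_pos'],s['force'])
E
```

```text
[ 0.48261689 -0.20732575  0.06811111] [ 0.08445195  0.4394874  -0.38181549]
```

View pics/s1.png

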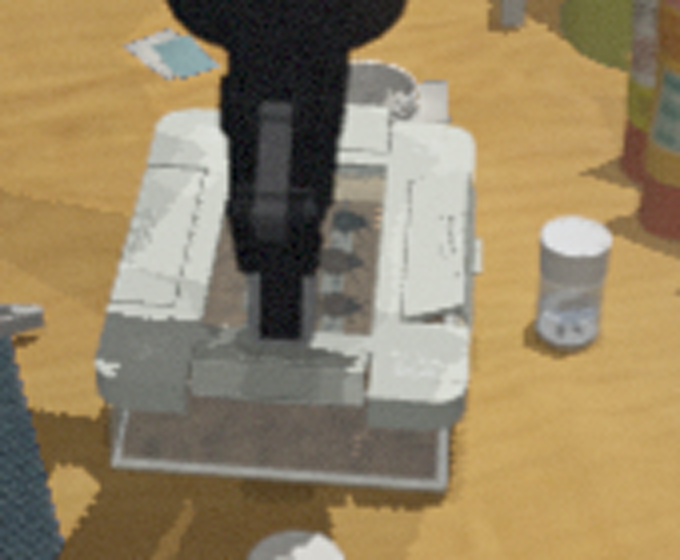

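The near section now lies flush, the box and vial are unmoved, and the fingertips hover over the still-open right section at crop (280,340). Now I'll press the right one.

move_arm(
  targets=[
    {"dx": 0,"dy": 0,"dz": -0.15,"rx": 0,"ry": 0,"rz": 0},
    {"dx": 0,"dy": 0,"dz": -0.15,"rx": 0,"ry": 0,"rz": 0},
    {"dx": 0,"dy": 0,"dz": -0.1,"rx": 0,"ry": 0,"rz": 0},
    {"dx": 0,"dy": 0,"dz": -0.1,"rx": 0,"ry": 0,"rz": 0},
    {"dx": 0,"dy": 0,"dz": -0.1,"rx": 0,"ry": 0,"rz": 0},
    {"dx": 0,"dy": 0,"dz": -0.1,"rx": 0,"ry": 0,"rz": 0},
    {"dx": 0,"dy": 0,"dz": -0.1,"rx": 0,"ry": 0,"rz": 0},
    {"dx": 0,"dy": 0,"dz": -0.06,"rx": 0,"ry": 0,"rz": 0},
    {"dx": 0,"dy": 0,"dz": -0.06,"rx": 0,"ry": 0,"rz": 0},
    {"dx": 0,"dy": 0,"dz": 0,"rx": 0,"ry": 0,"rz": 0},
  ],
)

```text
t: 9.15
tcp_pos: [0.4827, -0.2066, 0.046]
tool_rot: [0.984, -0.175, 0.0, 0.0]
force: [-1.4, 0.4, 8.5]
finger_gap: -0.005
gripper_force: 4.0
```

move_arm(
  targets=[
    {"dx": 0,"dy": 0,"dz": -0.04,"rx": 0,"ry": 0,"rz": 0},
    {"dx": 0,"dy": 0,"dz": -0.04,"rx": 0,"ry": 0,"rz": 0},
    {"dx": 0,"dy": 0,"dz": 0,"rx": 0,"ry": 0,"rz": 0},
    {"dx": 0,"dy": 0,"dz": 0.6,"rx": 0,"ry": 0,"rz": 0},
    {"dx": 0,"dy": 0,"dz": 0.4,"rx": 0,"ry": 0,"rz": 0},
    {"dx": 0.86,"dy": 0.57,"dz": 0,"rx": 0,"ry": 0,"rz": 0},
    {"dx": 0.86,"dy": 0.57,"dz": 0,"rx": 0,"ry": 0,"rz": 0},
    {"dx": 0.86,"dy": 0.57,"dz": 0,"rx": 0,"ry": 0,"rz": 0},
    {"dx": 0.86,"dy": 0.57,"dz": 0,"rx": 0,"ry": 0,"rz": 0},
    {"dx": 0,"dy": 0,"dz": 0,"rx": 0,"ry": 0,"rz": 0},
  ],
)

```text
t: 10.4
tcp_pos: [0.57, -0.1488, 0.0682]
tool_rot: [0.985, -0.174, 0.001, 0.0]
force: [-1.2, -1.0, 0.2]
finger_gap: 0.003
gripper_force: 0.0
```

move_arm(
  targets=[
    {"dx": 0,"dy": 0,"dz": -0.15,"rx": 0,"ry": 0,"rz": 0},
    {"dx": 0,"dy": 0,"dz": -0.15,"rx": 0,"ry": 0,"rz": 0},
    {"dx": 0,"dy": 0,"dz": -0.1,"rx": 0,"ry": 0,"rz": 0},
    {"dx": 0,"dy": 0,"dz": -0.1,"rx": 0,"ry": 0,"rz": 0},
    {"dx": 0,"dy": 0,"dz": -0.1,"rx": 0,"ry": 0,"rz": 0},
    {"dx": 0,"dy": 0,"dz": -0.1,"rx": 0,"ry": 0,"rz": 0},
    {"dx": 0,"dy": 0,"dz": -0.1,"rx": 0,"ry": 0,"rz": 0},
    {"dx": 0,"dy": 0,"dz": -0.06,"rx": 0,"ry": 0,"rz": 0},
    {"dx": 0,"dy": 0,"dz": -0.06,"rx": 0,"ry": 0,"rz": 0},
    {"dx": 0,"dy": 0,"dz": 0,"rx": 0,"ry": 0,"rz": 0},
  ],
)

```text
t: 11.65
tcp_pos: [0.5683, -0.1494, 0.0461]
tool_rot: [0.984, -0.175, -0.001, -0.0]
force: [-1.0, 0.6, 8.9]
finger_gap: 0.0
gripper_force: 4.2
```

The far section is also at its stop. Now the left one.

move_arm(
  targets=[
    {"dx": 0,"dy": 0,"dz": -0.04,"rx": 0,"ry": 0,"rz": 0},
    {"dx": 0,"dy": 0,"dz": -0.04,"rx": 0,"ry": 0,"rz": 0},
    {"dx": 0,"dy": 0,"dz": 0,"rx": 0,"ry": 0,"rz": 0},
    {"dx": 0,"dy": 0,"dz": 0.6,"rx": 0,"ry": 0,"rz": 0},
    {"dx": 0,"dy": 0,"dz": 0.4,"rx": 0,"ry": 0,"rz": 0},
    {"dx": -0.24,"dy": 1,"dz": 0,"rx": 0,"ry": 0,"rz": 0},
    {"dx": -0.24,"dy": 1,"dz": 0,"rx": 0,"ry": 0,"rz": 0},
    {"dx": -0.24,"dy": 1,"dz": 0,"rx": 0,"ry": 0,"rz": 0},
    {"dx": -0.24,"dy": 1,"dz": 0,"rx": 0,"ry": 0,"rz": 0},
    {"dx": 0,"dy": 0,"dz": 0,"rx": 0,"ry": 0,"rz": 0},
  ],
)

```text
t: 12.9
tcp_pos: [0.5423, -0.0462, 0.0676]
tool_rot: [0.985, -0.174, -0.002, -0.0]
force: [0.2, 0.3, 0.7]
finger_gap: 0.001
gripper_force: 0.0
```

move_arm(
  targets=[
    {"dx": 0,"dy": 0,"dz": -0.15,"rx": 0,"ry": 0,"rz": 0},
    {"dx": 0,"dy": 0,"dz": -0.15,"rx": 0,"ry": 0,"rz": 0},
    {"dx": 0,"dy": 0,"dz": -0.1,"rx": 0,"ry": 0,"rz": 0},
    {"dx": 0,"dy": 0,"dz": -0.1,"rx": 0,"ry": 0,"rz": 0},
    {"dx": 0,"dy": 0,"dz": -0.1,"rx": 0,"ry": 0,"rz": 0},
    {"dx": 0,"dy": 0,"dz": -0.1,"rx": 0,"ry": 0,"rz": 0},
    {"dx": 0,"dy": 0,"dz": -0.1,"rx": 0,"ry": 0,"rz": 0},
    {"dx": 0,"dy": 0,"dz": -0.06,"rx": 0,"ry": 0,"rz": 0},
    {"dx": 0,"dy": 0,"dz": -0.06,"rx": 0,"ry": 0,"rz": 0},
    {"dx": 0,"dy": 0,"dz": 0,"rx": 0,"ry": 0,"rz": 0},
  ],
)

```text
t: 14.15
tcp_pos: [0.5447, -0.0498, 0.0461]
tool_rot: [0.984, -0.175, -0.0, 0.0]
force: [-1.0, 0.2, 7.6]
finger_gap: -0.0
gripper_force: 3.8
```

move_arm(
  targets=[
    {"dx": 0,"dy": 0,"dz": -0.04,"rx": 0,"ry": 0,"rz": 0},
    {"dx": 0,"dy": 0,"dz": -0.04,"rx": 0,"ry": 0,"rz": 0},
    {"dx": 0,"dy": 0,"dz": 0,"rx": 0,"ry": 0,"rz": 0},
    {"dx": 0,"dy": 0,"dz": 0.8,"rx": 0,"ry": 0,"rz": 0},
    {"dx": 0,"dy": 0,"dz": 1,"rx": 0,"ry": 0,"rz": 0},
    {"dx": -0.8,"dy": -0.4,"dz": 1,"rx": 0,"ry": 0,"rz": 0},
    {"dx": -0.8,"dy": -0.4,"dz": 1,"rx": 0,"ry": 0,"rz": 0},
    {"dx": -0.8,"dy": -0.4,"dz": 1,"rx": 0,"ry": 0,"rz": 0},
    {"dx": -0.8,"dy": -0.4,"dz": 1,"rx": 0,"ry": 0,"rz": 0},
    {"dx": -0.8,"dy": -0.4,"dz": 1,"rx": 0,"ry": 0,"rz": 0},
  ],
)

```text
t: 15.4
tcp_pos: [0.4438, -0.1001, 0.2138]
tool_rot: [0.984, -0.176, -0.0, 0.0]
force: [0.5, -0.3, 0.1]
finger_gap: 0.002
gripper_force: 0.0
```

```bash
python3 - <<'E'
from station import cams,sensors
from h import *
for i in range(3): cams.snapshot('wrist')
s=sensors.sense();m=cams.camera_model('wrist');im=cams.snapshot('wrist')[:,:,::-1].copy()
c=proj(m,[[.5134,-.1284,.046]])[0];u,v=np.clip(c.astype(int),[160,100],[480,380])
a=cv2.resize(im[v-100:v+100,u-150:u+150],(600,400))
b=cams.snapshot('side')[:,:,::-1][230:350,250:410]
cv2.imwrite('pics/f.png',np.hstack([a,cv2.resize(b,(200,150))[:0].reshape(0,200,3) if 0 else cv2.copyMakeBorder(cv2.resize(b,(200,150)),0,250,0,0,cv2.BORDER_CONSTANT)]))
cv2.imwrite('pics/s2.png',cv2.resize(b,None,fx=4,fy=4,interpolation=cv2.INTER_CUBIC))
print(s['t'],s['tcp_pos'],s['force'],c)
E
```

```text
15.55 [ 0.44476561 -0.1003215   0.21412234] [-0.27102237  0.15123614 -0.0386868 ] [328.43882229 130.86494714]
```

View pics/f.png

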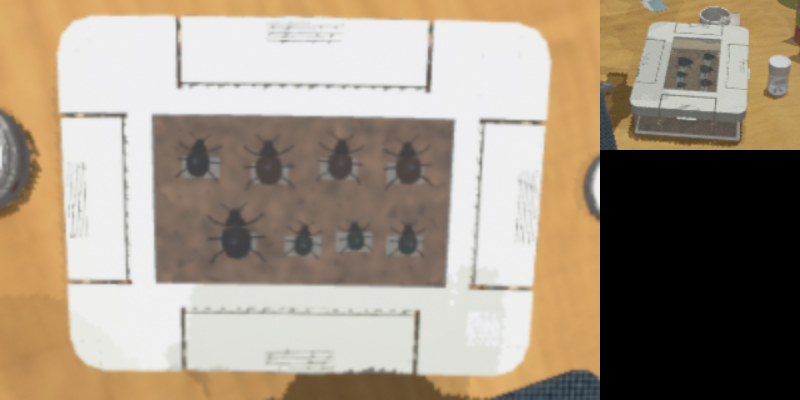

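View pics/s2.png

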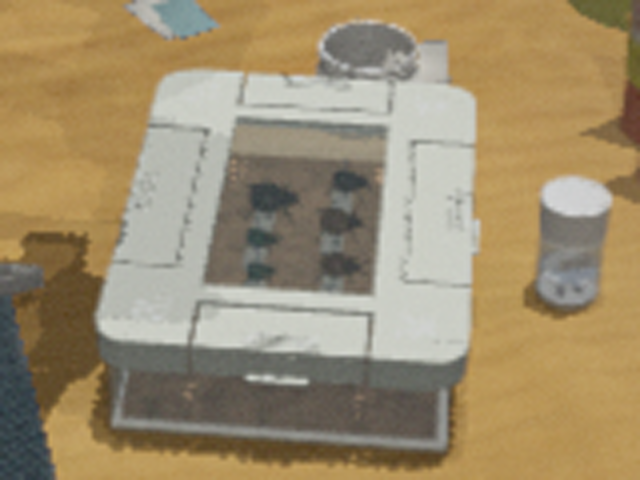

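Both views show all four sections flush with the frame: the wrist view along its edges (180..430,15..90), (60..130,115..285), (470..545,120..290) and (183..418,310..375), and the side view likewise. The box and bystanders haven't moved and the arm is clear, so I'm handing in.

```bash
python3 -c "
from station import order
print(order.sign_off())"
```

```text
the job is handed in; nothing more can be done
None
```

I pressed all four rim sections shut; in the last wrist and side pictures they lie flush with the frame, with the box and the bystanders in view unmoved, and the job is handed in (the sign-off returned no verdict).

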